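Load a specimen dish and slide its carrier home under the microscope

ROBOT

A 7-joint arm with a two-finger parallel gripper is mounted at the origin on the work surface. World frame = base frame: x ahead of the robot, y to its left, z up, the work surface at z = 0. Lengths are in m, angles in rad, forces in N, time in s.
With the tool pointing down it reaches from about 0.4 to 0.875 m from the base axis. Payload 4.4 kg.
Tool frame: the origin (TCP) lies midway between the tips of the shut fingers; the grasp point (between the pads) lies 19 mm behind it; z points along the fingers, y is the direction in which the jaws open and shut (so a half turn about z gives the same grasp; the last joint's range is limited). The gripper opens to 85 mm and grips with 20 to 120 N. Pads are 22 mm wide; open, the fingers measure 114 mm over their backs; the gripper's body (76 mm by 85 mm) begins 54 mm behind the grasp point. The pads swing forward as they close: fully open they stand 13 mm farther back than shut.
Start: joints at [-1.368, 0.628, 0.038, 1.517, -0.027, 0.996, -0.02], TCP at [0.173, 0.627, 0.211] pointing down, gripper open.
Joint ranges: [-3.06, 3.06], [-0.37, 2.12], [-1.25, 1.32], [0.18, 2.47], [-1.1, 4.24], [0.23, 1.98], [-2.94, 2.94]. Speed limits (rad/s): [2.57, 2.57, 3.14, 3.14, 3.14, 3.14, 3.14].

INTERFACE

Orientations are given as a unit quaternion [x, y, z, w].
In Python, from station import sense, grab_frame, hand_in, boxes_of, masks_of, pinpoint gives the robot as it stands. The module is installed in compiled form; this text tells all that it offers.
- The arm moves only by the tool servo_tool, never from a script. Its argument "deltas" is a list of rows, each a list of 6 numbers: the shift along the tool's x, y, z in units of 40 mm (1.0 is 40 mm), then the turn, a rotation vector about the tool's x, y, z in rad. In form: [[dx, dy, dz, wx, wy, wz], ...]. A call has 1 to 10 rows; each row shifts and turns the commanded pose from where the row before left it, along the tool's axes as they then stand; what a row does not reach is not made up. A row lasts 1/10 s, in which the tool goes at most 50 mm and 8.59 degrees, less where a joint would pass 70% of its speed; a pose out of reach is approached as far as the arm can. A call is refused whole if a number of a shift passes 1 or a number of a turn 0.15, either way. A call with a gripper value outside its range is refused whole. "jaw" is the closure, from 0 (fully open) to 1 (shut), set as the call begins (left out, the last holds). The fingers move at their own pace and stop on an object; the grip force is fixed at half the most. Time passes only in rows, so rows that do not move let the fingers close. It gives the time, the measured TCP pose, the force and the opening at its end, in the units of the state.
- sense(): the state, without advancing time (a new reading comes with each control period).
- grab_frame(name): name is "side" or "top"; returns a dict with "frame" (400x640x3 uint8, blue, green, red), "camera_matrix" (3x3 intrinsics, pixels), "T" (4x4, takes a point from camera to world coordinates). Camera axes: x right, y up, looking along -z (the intrinsics and any distortion apply to the point x, -y, -z); pixel columns grow to the right and rows downward; lengths in m; the calibration is good to about 2 mm. A picture is of the moment at which its call begins. There is no depth.
- hand_in(): hands the job in, once; it reports no verdict.
Trained networks look in a picture, given as the dict that the camera call returned (one of the last four; its "shot" number tells which), for a name from the list of things; names that differ only in an ending like _2 or _b are one class to them, and where a whole thing is asked for, a point or a joint stands for the part that bears it (a point fixed in the world has none). Each returns a list of dicts, best first, with "confidence" (0 to 1); they miss things now and then, are a little off and sometimes report something else, mostly with a low value. They report only what shows in the picture. A call takes as long as a camera call. They do not tell look-alikes from the thing itself.
- boxes_of(name, picture): "bbox" ([left, top, right, bottom] in pixels, round what is visible of it).
- masks_of(name, picture): "region" (400x640 bool, what is visible of it) and "bbox" ([left, top, right, bottom] in pixels, round what is visible of it).
- pinpoint(name, picture): "point" ([column, row] in pixels: a listed point, or the origin of a listed thing).
The state is a dict: "time_s": time; "joint_pos": joint angles; "dq": joint speeds; "tau": joint torques, N m; "position": TCP position; "tool_rot": TCP orientation; "wrist_force": force on the tool from outside, world axes, zero at the start; "wrist_torque": the same for the moment, N m; "gripper_width": opening from 0.0 (shut) to 1.0 (fully open).
Only numpy, scipy, OpenCV 4.12 (cv2) and the standard library are available. Lean on these libraries where they do the work, as an engineer would, in place of code of your own. Each camera call takes 0.05 s, during which the arm holds its last target. There are 200 camera calls.

TASK

Set the white dish with the blue rim into the metal ring of the black carrier that waits at the front of the microscope base. Then take the carrier by its orange grip and slide it along the base, against the steel fence, in under the ring light without touching the optics and without pressing it hard into base or fence, until it presses lightly but definitely on the tip of the set screw that sticks out of the red stop; the screw is delicate, so feel for it and do not ram it. Leave carrier and dish there, let go, and leave the other things on the bench where they are.

Things in the scene. Friction and masses are not known exactly. Their poses are not given: they have to be found in the camera images.
- dish: Specimen dish to be examined: closed round white dish with a blue rim, 60 mm diameter, 18 mm high, 50 g, standing on the bench in one of four places (left or right, near or far) shared with pot, slidebox and weight. Origin: centre of its underside, z up.
- carrier: Loose low black carrier (0.2 to 0.35 kg) on the microscope base. Plate 80 x 80 x 8 mm with an aluminium retaining ring on top (inner diameter 69, outer 77, 5 mm high); the dish stands inside the ring, 8 mm above the carrier's underside. Origin: centre of the plate's underside, under the ring's centre; +x points from the grip to the plate; front edge at x = +40 mm.
- carrier_grip (a point): Where to pinch the carrier's orange fin from above: 126 mm behind the carrier's origin (-x), 30 mm above its underside. The fin is 12 mm thick in y, 43 mm high, from x = -142 to -114 mm; a push plate 34 mm wide, 5 mm thick crosses its front end, so fingers cannot slip far. Grip lightly (10 N) and go slowly: more than 30 N of carrier on base and fence is a jam.
- scope: White video microscope, fixed to the bench. Origin at bench height under its optical axis; x runs along the slide path from the open front (robot's side) towards the column, z up. Base plate 340 x 240 mm, from x = -200 to +140 mm, its top 22 mm above the bench. Column 50 x 70 mm at x = +110 mm. While sliding, a slight upward pull (1 to 2 N) keeps the carrier from being pressed down.
- scope_fence (a point): Middle of the straight part of the steel fence's inner face, at the microscope's y = -41.5 mm: a round bar 11 mm high on the base, straight from x = -56 to +50 mm of the microscope, flared outwards from x = -56 to -78 mm. The carrier slides with its -y edge along it, its centre then at y = -1.5 mm. Before opening wide, ease the fingers back off the push plate.
- scope_clip (a point): Middle of the housing of the brass spring clip facing the fence (+y side, near x = -8 mm of the microscope). The clip (300 N/m, about 2 N when the carrier is in, gives way up to 8 mm, lead-in slope from x = -42 mm) presses the carrier to the fence, drags on it with 1 to 4 N, and keeps it where it is left.
- optics: Overhanging microscope head: white tube over a black ring light, 90 mm diameter. Origin: centre of the ring light's underside, 42 mm above the base, 16 mm above a dish in the carrier. Reaches 360 mm above the bench and 45 mm to the front of the optical axis. Nothing may touch it, the arm included: set the dish in before sliding, fingers closing along the carrier's y.
- stop: Red stop block on the base, 14 x 50 x 16 mm, fixed, 56 to 62 mm behind the optical axis. Origin: foot of the middle of its front face. A steel set screw (9 mm thick, 5.5 mm above the base) sticks out of it by 4 to 30 mm towards the carrier, set anew each time and not measured: creep in and feel for a clear rise of push above the clip's drag. 3 to 7 N on the screw is right, 12 N too much.
- pot: Bystander: small amber glass pot with black lid, 56 mm diameter, 42 mm high. Origin: centre of underside.
- slidebox: Bystander: green box for slides, 80 x 34 x 30 mm. Origin: centre of underside.
- weight: Bystander: brass balance weight, 44 mm diameter, 45 mm high. Origin: centre of underside.
- jar: Bystander: glass jar with green cap, 66 mm diameter, 100 mm high. Origin: centre of underside.
- redbox: Bystander: open red box, 100 x 140 x 50 mm. Origin: centre of underside.
- beaker: Bystander: glass beaker, 70 mm diameter, 95 mm high. Origin: centre of underside.
Not all that is in view belongs to the job. What is shaped like the carrier but green or purple is not meant. Of the things like the dish, leave any that is brown; of the rest the smaller one is meant.

How it is judged:
By the outcome, as a careful person would: the job done as asked, in the order asked, and still so for the second after the job is handed in, with the robot touching nothing.
It also fails if it takes over 72 s, if anything falls off the work surface, if the arm or the gripper's body presses on something with over 40 N, if the wrist force passes 120 N, or if a joint passes its speed limit or range.

## Working session

There is one attempt and no reset: what is moved stays moved. The work goes in short steps, Python scripts to look and compute and a tool call to move; the robot and the scene stay as the last step left them, time stands still between calls to the robot, and variables do not carry over. Pictures are saved under pics/ and viewed, about 8 in all and at most 12, crops included, and the job is handed in when it is done.

Besides the shell and the picture viewer there is one more tool, called by a JSON object that holds its "op" and its "data", one argument or row to a line. servo_tool: Moves the arm, as the interface text tells. Its arguments: {"type":"object","properties":{"deltas":{"type":"array"},"jaw":{"type":"number"}},"required":["deltas"]}

```bash
mkdir -p pics; cat > h.py <<'E'
import numpy as np, cv2
from station import sense, grab_frame, hand_in, boxes_of, masks_of, pinpoint
def ray(f,p):
    K=f["camera_matrix"];T=f["T"]
    d=np.array([(p[0]-K[0,2])/K[0,0],-(p[1]-K[1,2])/K[1,1],-1.0])
    return T[:3,3],T[:3,:3]@d
def atz(f,p,z):
    o,d=ray(f,p);return o+d*(z-o[2])/d[2]
def tri(f1,p1,f2,p2):
    o1,d1=ray(f1,p1);o2,d2=ray(f2,p2)
    A=np.stack([d1,-d2],1);s=np.linalg.lstsq(A,o2-o1,rcond=None)[0]
    a=o1+d1*s[0];b=o2+d2*s[1];return (a+b)/2,np.linalg.norm(a-b)
def proj(f,P):
    T=f["T"];c=T[:3,:3].T@(np.array(P)-T[:3,3]);K=f["camera_matrix"]
    return np.array([K[0,2]+K[0,0]*c[0]/-c[2],K[1,2]-K[1,1]*c[1]/-c[2]])
E
python3 - <<'E'
from h import *
np.set_printoptions(precision=4,suppress=True)
fs={n:grab_frame(n) for n in("side","top")}
print([list(f.keys()) for f in fs.values()])
for n,f in fs.items():
    cv2.imwrite(f"pics/{n}0.png",f["frame"]);print(n,f["T"],f["camera_matrix"])
for nm in["dish","carrier","carrier_grip","scope","scope_fence","scope_clip","optics","stop","pot","slidebox","weight"]:
    for n,f in fs.items():
        print(nm,n,[(np.round(r["point"],1),round(r["confidence"],2)) for r in pinpoint(nm,f)])
for nm in["dish","carrier"]:
    for n,f in fs.items(): print(nm,n,[(np.round(r["bbox"]),round(r["confidence"],2)) for r in boxes_of(nm,f)])
s=sense();print(s)
E
```

```text
[['frame', 'camera_matrix', 'T', 'shot'], ['frame', 'camera_matrix', 'T', 'shot']]
side [[ 0.9981  0.0493 -0.0361  0.5168]
 [-0.0596  0.6589 -0.7498 -0.6659]
 [-0.0131  0.7506  0.6606  0.7361]
 [ 0.      0.      0.      1.    ]] [[394.6995   0.     314.558 ]
 [  0.     394.6995 194.4351]
 [  0.       0.       1.    ]]
top [[-0.0005  0.9808 -0.1949  0.3391]
 [-1.     -0.0007 -0.0008  0.0914]
 [-0.0009  0.1949  0.9808  1.0796]
 [ 0.      0.      0.      1.    ]] [[373.086    0.     322.6763]
 [  0.     373.086  197.869 ]
 [  0.       0.       1.    ]]
dish side [(array([354.2, 180.6]), 0.74), (array([317.9, 163.4]), 0.72), (array([319.2, 185.6]), 0.51)]
dish top [(array([288.5, 189.7]), 0.83), (array([275.7, 159.5]), 0.67), (array([246.4, 190. ]), 0.59), (array([336.5, 134.3]), 0.29)]
carrier side [(array([344.7, 227.7]), 0.87), (array([243.8, 201. ]), 0.77), (array([215.5, 288.2]), 0.65)]
carrier top [(array([352.1, 173.2]), 0.93), (array([400.6, 279.3]), 0.86), (array([300.3, 265.2]), 0.73)]
carrier_grip side [(array([291.2, 217.3]), 0.78), (array([271.7, 260.9]), 0.69), (array([198.
[... 1253 characters left out ...]
307.]), 0.58)]
carrier top [(array([284., 245., 330., 306.]), 0.9), (array([385., 230., 419., 298.]), 0.88), (array([339., 162., 369., 223.]), 0.78), (array([307.,  35., 404., 204.]), 0.37)]
{'time_s': 1.4, 'joint_pos': array([-1.3678,  0.6284,  0.0385,  1.5174, -0.027 ,  0.9963, -0.02  ]), 'dq': array([-0.0011, -0.0003, -0.0019,  0.0013, -0.0006,  0.0006, -0.0005]), 'tau': array([  0.0011, -56.3269,   1.226 , -19.3784,   0.011 ,   0.0015,
        -0.    ]), 'position': array([0.1726, 0.6267, 0.2106]), 'tool_rot': array([ 0.134,  0.991,  0.   , -0.   ]), 'wrist_force': array([-0.1478, -0.6104,  0.9349]), 'wrist_torque': array([-0.033 , -0.0068,  0.0114]), 'gripper_width': 0.9988009756665369}
```

```bash
ls pics
```

```text
side0.png
top0.png
```

```bash
python3 - <<'E'
import cv2
a=cv2.imread("pics/side0.png");b=cv2.imread("pics/top0.png")
cv2.imwrite("pics/side0c.png",cv2.resize(a[130:330,180:450],None,fx=2.96,fy=2.96,interpolation=cv2.INTER_CUBIC))
cv2.imwrite("pics/top0c.png",cv2.resize(b[60:320,220:480],None,fx=2.3,fy=2.3,interpolation=cv2.INTER_CUBIC))
E
python3 - <<'E'
from h import *
np.set_printoptions(precision=4,suppress=True)
f={n:grab_frame(n) for n in("side","top")}
S,T=f["side"],f["top"]
def pr(l,a,b):print(l,*tri(S,a,T,b))
for a in[(354.2,180.6),(317.9,163.4),(319.2,185.6)]:
  for b in [(288.5,189.7),(275.7,159.5),(246.4,190)]: pr(("dish",a,b),a,b)
for a in[(344.7,227.7),(243.8,201),(215.5,288.2)]:
  for b in [(352.1,173.2),(400.6,279.3),(300.3,265.2)]: pr(("car",a,b),a,b)
for a in[(291.2,217.3),(271.7,260.9),(198.7,212.3)]:
  for b in [(321.7,301.3),(387,235.7),(350.5,215.5)]: pr(("grip",a,b),a,b)
pr("fence",(398.1,242.3),(371.1,138.6));pr("clip",(389.1,212.8),(338.8,134.4));pr("opt",(398.3,222.5),(358.6,127.6))
print(atz(S,(394.8,241.4),0))
E
```

```text
('dish', (354.2, 180.6), (288.5, 189.7)) [0.6246 0.1935 0.0133] 0.09612383383321782
('dish', (354.2, 180.6), (275.7, 159.5)) [ 0.6772  0.2356 -0.0118] 0.00398740559785751
('dish', (354.2, 180.6), (246.4, 190)) [ 0.6516  0.3442 -0.1116] 0.09647925496366302
('dish', (317.9, 163.4), (288.5, 189.7)) [0.5629 0.1853 0.095 ] 0.011089851506002555
('dish', (317.9, 163.4), (275.7, 159.5)) [0.6045 0.2134 0.0923] 0.07492966756068026
('dish', (317.9, 163.4), (246.4, 190)) [ 0.5772  0.3188 -0.0032] 0.0019342388907344545
('dish', (319.2, 185.6), (288.5, 189.7)) [0.5735 0.192  0.0134] 0.0036475114717579695
('dish', (319.2, 185.6), (275.7, 159.5)) [0.6179 0.2202 0.0126] 0.09705076095436489
('dish', (319.2, 185.6), (246.4, 190)) [ 0.5909  0.3389 -0.1073] 0.020412907856703768
('car', (344.7, 227.7), (352.1, 173.2)) [0.6216 0.0067 0.029 ] 0.001357046157271146
('car', (344.7, 227.7), (400.6, 279.3)) [ 0.4612 -0.1129  0.1748] 0.28129980705964025
('car', (344.7, 227.7), (300.3, 265.2)) [ 0.4999  0.141  -0.0914] 0.2834094481744974
('car', (243.8, 201), (352.1, 173.2)) [ 0.4836 -0.0122  0.2021] 0.18867674290
[... 678 characters left out ...]
1334
('grip', (271.7, 260.9), (321.7, 301.3)) [ 0.3329  0.0989 -0.192 ] 0.17661237460954501
('grip', (271.7, 260.9), (387, 235.7)) [ 0.4417 -0.0877  0.0314] 0.005705590629516129
('grip', (271.7, 260.9), (350.5, 215.5)) [ 0.4718 -0.0029 -0.0537] 0.07646627811517226
('grip', (198.7, 212.3), (321.7, 301.3)) [0.2555 0.0937 0.0257] 0.010579936491306606
('grip', (198.7, 212.3), (387, 235.7)) [ 0.3697 -0.078   0.2057] 0.11227594576382552
('grip', (198.7, 212.3), (350.5, 215.5)) [ 0.3877 -0.0148  0.1732] 0.18993431487207518
fence [ 0.7354 -0.0515  0.0279] 0.01527407835178884
clip [0.7389 0.0446 0.0351] 0.002182190571917877
opt [ 0.749  -0.0121  0.0576] 0.0017032884909275359
[ 0.7448 -0.0211  0.    ]
```

View pics/side0c.png

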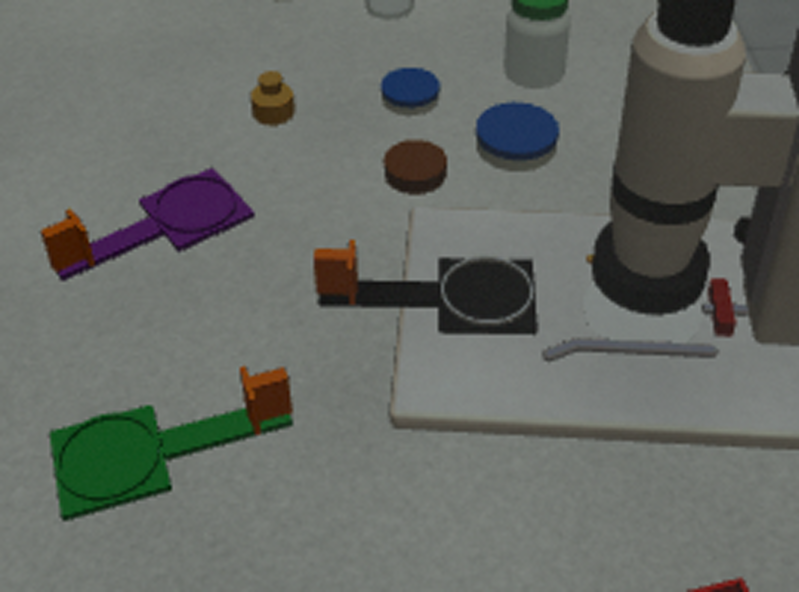

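View pics/top0c.png

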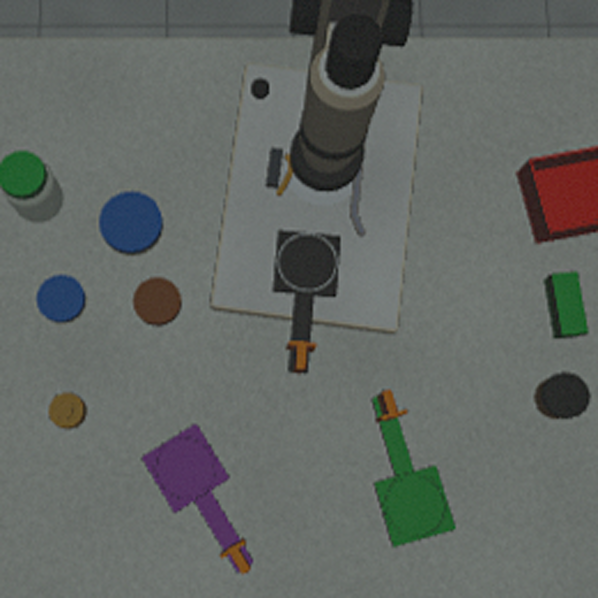

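The dish candidates, in full-frame pixels, are:
- Small blue: side (318,160), top (246,190).
- Large blue: side (354,175), top (277,157).
- Brown: side (319,186), top (288,190).

The small blue one is meant: it isn't brown, and it is the smaller of the other two. Both crops confirm this. The black carrier, at side (345,228) and top (353,173), is the right carrier. Next I'll refine the poses.

```bash
python3 - <<'E'
from h import *
np.set_printoptions(precision=4,suppress=True)
S=grab_frame("side");T=grab_frame("top")
c=lambda x,y:(220+x/2.3-.3,60+y/2.3-.3)
for n,p in dict(FL=(212,308),FR=(398,330),BL=(245,65),BR=(421,85)).items(): print(n,atz(T,c(*p),.022))
s=lambda x,y:(180+x/2.96-.3,130+y/2.96-.3)
print("side FL,FR",atz(S,s(411,210),.022),atz(S,s(392,417),.022))
# dish
m={}
for n,f,q in(("T",T,(246,190)),("S",S,(318,161))):
    for r in masks_of("dish",f):
        b=r["bbox"];ctr=np.array([(b[0]+b[2])/2,(b[1]+b[3])/2])
        if np.hypot(*(ctr-q))<8:
            ys,xs=np.nonzero(r["region"]);m[n]=(xs.mean()+0,ys.mean());print(n,b,len(xs),m[n],atz(f,m[n],.012))
    hsv=cv2.cvtColor(f["frame"],cv2.COLOR_BGR2HSV)
    bl=cv2.inRange(hsv,(100,120,40),(130,255,255));k,l,st,ce=cv2.connectedComponentsWithStats(bl)
    for i in range(1,k):
        if st[i,4]>60: print(" blue",n,st[i],ce[i],atz(f,ce[i],.018))
    m[n+"b"]=min(ce[1:],key=lambda e:np.hypot(*(e-q)))
print("dish top tri",tri(S,m["Sb"],T,m["Tb"]))
# carrier
for n,f in(("T",T),("S",S)):
    hsv=cv2.cvtColor(f["frame"],cv2.COLOR_BGR2HSV)
    og=cv2.inRange(hsv,(3,150,60),(16,255,255));k,l,st,ce=cv2.connectedComponentsWithStats(og)
    for i in range(1,k):
        if st[i,4]>20: print(" or",n,st[i],ce[i],atz(f,ce[i],.06))
for r in masks_of("carrier",T):
    b=r["bbox"]
    if abs((b[0]+b[2])/2-354)<8 and b[1]<180:
        reg=r["region"].astype(np.uint8);reg[200:]=0
        # plate rows only: wide rows
        w=reg.sum(1);reg[w<20]=0
        cs=max(cv2.findContours(reg,0,2)[0],key=cv2.contourArea)
        box=cv2.boxPoints(cv2.minAreaRect(cs));print("plate",box)
        P=np.array([atz(T,p,.03) for p in box]);print(P,P.mean(0))
        rr=r["region"]; pts=[(np.nonzero(rr[y])[0].mean(),y) for y in range(162,224) if rr[y].any()]
        W=np.array([atz(T,p,.03) for p in pts]);print("midline yaw(deg) plate..arm",np.degrees(np.polyfit(W[:45,0],W[:45,1],1)[0]))
E
```

```text
FL [0.5618 0.1236 0.022 ]
FR [ 0.5335 -0.1096  0.022 ]
BL [0.8932 0.0813 0.022 ]
BR [ 0.8642 -0.1524  0.022 ]
side FL,FR [0.565  0.1186 0.022 ] [ 0.5349 -0.1134  0.022 ]
T [237.9, 176.7, 256.4, 198.8] 359 (np.float64(246.02228412256267), np.float64(188.91364902506965)) [0.5781 0.3171 0.012 ]
 blue T [263 144  27  26 545] [276.4   156.211] [0.6761 0.2296 0.018 ]
 blue T [   0  169   43   40 1465] [ 20.8881 187.6908] [0.5809 0.9733 0.018 ]
 blue T [236 180  21  20 321] [246.0561 189.4268] [0.5752 0.3156 0.018 ]
S [308.7, 149.6, 330.7, 171.1] 282 (np.float64(318.3581560283688), np.float64(160.6418439716312)) [0.5774 0.3121 0.012 ]
 blue S [309 153  19  13 193] [318.1192 158.7306] [0.5768 0.3139 0.018 ]
 blue S [341 165  28  18 385] [354.3481 173.1117] [0.6779 0.2348 0.018 ]
dish top tri (array([0.5763, 0.3161, 0.0161]), np.float64(0.0013175097786127532))
 or T [346 208  11  13  62] [350.5323 212.8387] [0.4994 0.0153 0.06  ]
 or T [386 230   8  12  48] [389.2708 235.8958] [ 0.4357 -0.0895  0.06  ]
 or T [318 295  11  14  53] [323.3396 301.8491] [0.2618 0.0907 0.06  ]
 or S [194 201  18  21 194] [202.1134 211.7216] [0.2714 0.0575 0.06  ]
 or S [286 211  14  22 207] [293.1932 220.9614] [0.4966 0.0087 0.06  ]
 or S [261 254  17  23 227] [269.6828 263.0661] [ 0.4432 -0.1162  0.06  ]
plate [[339. 162.]
 [367. 162.]
 [367. 187.]
 [339. 187.]]
[[ 0.6545  0.0445  0.03  ]
 [ 0.6545 -0.0373  0.03  ]
 [ 0.5795 -0.0356  0.03  ]
 [ 0.5796  0.0452  0.03  ]] [0.617  0.0042 0.03  ]
midline yaw(deg) plate..arm -4.902194723262137
```

{"op": "servo_tool", "data": {
  "deltas": [
    [-0.5, -0.2, 0, 0, 0, 0],
    [-0.9, -0.37, 0, 0, 0, 0],
    [-0.9, -0.37, 0, 0, 0, 0],
    [-0.9, -0.37, 0, 0, 0, 0],
    [-0.9, -0.37, 0, 0, 0, 0],
    [-0.9, -0.37, 0, 0, 0, 0],
    [-0.9, -0.37, 0, 0, 0, 0],
    [-0.9, -0.37, 0, 0, 0, 0],
    [-0.9, -0.37, 0, 0, 0, 0],
    [-0.9, -0.37, 0, 0, 0, 0]
  ],
  "jaw": 0
}}

```text
time_s: 2.75
position: [0.4679, 0.3982, 0.2108]
tool_rot: [0.134, 0.991, 0.0, 0.0]
wrist_force: [1.4, 0.1, 0.4]
gripper_width: 0.998
```

```bash
cat >> h.py <<'E'
from scipy.spatial.transform import Rotation as Ro
def go(P=None,yaw=None):
    """remaining move to P (world) with tool y at angle 90deg+yaw; prints tool-frame units; vertical correction too"""
    s=sense();R=Ro.from_quat(s["tool_rot"])
    np.set_printoptions(precision=4,suppress=True)
    y=R.as_matrix()[:,1]
    print("t",round(s["time_s"],2),"pos",s["position"],"yaw",round(np.degrees(np.arctan2(-y[0],y[1])),2),"tilt",R.as_matrix()[:2,2],"F",s["wrist_force"],"w",round(s["gripper_width"],3))
    if P is not None: print("shift units",R.inv().apply(np.array(P)-s["position"])/.04)
    if yaw is not None:
        a=np.radians(yaw);yy=np.array([-np.sin(a),np.cos(a),0]);zz=np.array([0,0,-1.]);xx=np.cross(yy,zz)
        print("rotvec",(R.inv()*Ro.from_matrix(np.stack([xx,yy,zz],1))).as_rotvec())
E
python3 -c "
from h import *
go((.5765,.3155,.12),-4.7)"
```

```text
t 2.75 pos [0.4679 0.3982 0.2108] yaw -15.4 tilt [0.0002 0.0003] F [1.4357 0.1431 0.4334] w 0.998
shift units [-3.1659 -1.2728  2.2689]
rotvec [ 0.0003  0.0001 -0.1867]
```

{"op": "servo_tool", "data": {
  "deltas": [
    [-0.8, -0.32, 0.3, 0, 0, 0],
    [-0.8, -0.32, 0.5, 0, 0, 0],
    [-0.8, -0.32, 0.5, 0, 0, 0],
    [-0.77, -0.31, 0.5, 0, 0, 0],
    [0, 0, 0.2, 0, 0, -0.09],
    [0, 0, 0.1, 0, 0, -0.097],
    [0, 0, 0, 0, 0, 0]
  ]
}}

```text
time_s: 3.45
position: [0.5752, 0.3159, 0.1256]
tool_rot: [0.041, 0.999, -0.0, -0.001]
wrist_force: [0.3, -1.0, 0.8]
gripper_width: 0.998
```

```bash
python3 - <<'E'
from h import *
go((.5765,.3155,.004),-4.7)
S=grab_frame("side");T=grab_frame("top")
for n,f in(("S",S),("T",T)):
    hsv=cv2.cvtColor(f["frame"],cv2.COLOR_BGR2HSV)
    bl=cv2.inRange(hsv,(100,120,40),(130,255,255));k,l,st,ce=cv2.connectedComponentsWithStats(bl)
    print([(st[i],ce[i]) for i in range(1,k) if st[i,4]>30])
    q=proj(f,sense()["position"]).astype(int);print(q)
    f["frame"][q[1]-1:q[1]+1,q[0]-1:q[0]+1]=(0,0,255)
a=cv2.resize(S["frame"][80:220,250:400],(400,373),interpolation=2);b=cv2.resize(T["frame"][120:260,180:330],(400,373),interpolation=2)
cv2.imwrite("pics/ov.png",np.hstack([a,b]))
E
```

```text
t 3.45 pos [0.5752 0.3159 0.1256] yaw -4.71 tilt [-0.0017 -0.0004] F [ 0.2579 -0.9839  0.8248] w 0.998
shift units [-0.0381 -0.0065  3.0405]
rotvec [-0.0006 -0.0017 -0.0002]
[(array([403,   0,  21,   2,  33], dtype=int32), array([411.6061,   0.3939])), (array([274,  94,   6,   7,  32], dtype=int32), array([276.875 ,  96.9688])), (array([309, 153,  19,  13, 194], dtype=int32), array([318.0928, 158.768 ])), (array([341, 165,  28,  18, 384], dtype=int32), array([354.3516, 173.1016]))]
[317 127]
[(array([263, 144,  27,  26, 548], dtype=int32), array([276.3777, 156.2099])), (array([   0,  169,   43,   41, 1502], dtype=int32), array([ 20.9308, 188.1525])), (array([246, 179,  11,  19, 107], dtype=int32), array([251.4579, 188.5607])), (array([119, 206,   8,   6,  38], dtype=int32), array([122.0263, 208.4211])), (array([103, 224,   8,   7,  44], dtype=int32), array([106.5682, 227.3636])), (array([143, 225,   8,   6,  40], dtype=int32), array([146.975, 227.425]))]
[237 180]
```

View pics/ov.png

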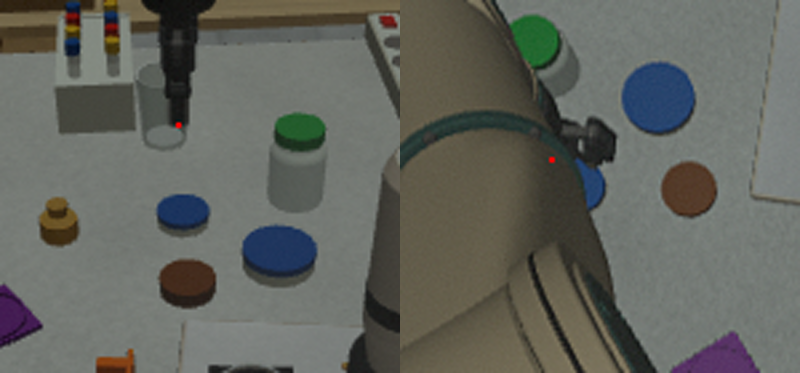

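Side view: the gripper sits over the small blue dish, with the projected TCP at (317,127) and the dish at (318,159). The arm covers most of the top view. Going down.

{"op": "servo_tool", "data": {
  "deltas": [
    [-0.03, -0.01, 0.5, 0, 0, 0],
    [0, 0, 0.7, 0, 0, 0],
    [0, 0, 0.7, 0, 0, 0],
    [0, 0, 0.5, 0, 0, 0],
    [0, 0, 0.3, 0, 0, 0],
    [0, 0, 0.2, 0, 0, 0],
    [0, 0, 0.14, 0, 0, 0],
    [0, 0, 0, 0, 0, 0]
  ]
}}

```text
time_s: 4.35
position: [0.5767, 0.3162, 0.0051]
tool_rot: [0.041, 0.999, 0.0, 0.0]
wrist_force: [-0.1, -0.8, 0.0]
gripper_width: 1.001
```

{"op": "servo_tool", "data": {
  "deltas": [
    [0, 0, 0, 0, 0, 0],
    [0, 0, 0, 0, 0, 0],
    [0, 0, 0, 0, 0, 0],
    [0, 0, 0, 0, 0, 0],
    [0, 0, 0, 0, 0, 0],
    [0, 0, 0, 0, 0, 0]
  ],
  "jaw": 0.5
}}

```text
time_s: 4.95
position: [0.5767, 0.3161, 0.0051]
tool_rot: [0.041, 0.999, 0.0, 0.0]
wrist_force: [-0.8, -0.1, -0.1]
gripper_width: 0.499
```

```bash
python3 - <<'E'
from h import *
go((.5765,.3155,.004),-4.7)
S=grab_frame("side")
cv2.imwrite("pics/gr.png",cv2.resize(S["frame"][100:220,250:400],(750,600),interpolation=2))
E
```

```text
t 4.95 pos [0.5767 0.3161 0.0051] yaw -4.69 tilt [0.0001 0.0001] F [-0.8047 -0.1302 -0.148 ] w 0.499
shift units [ 0.0039 -0.0145  0.0272]
rotvec [0.0001 0.0001 0.0002]
```

View pics/gr.png

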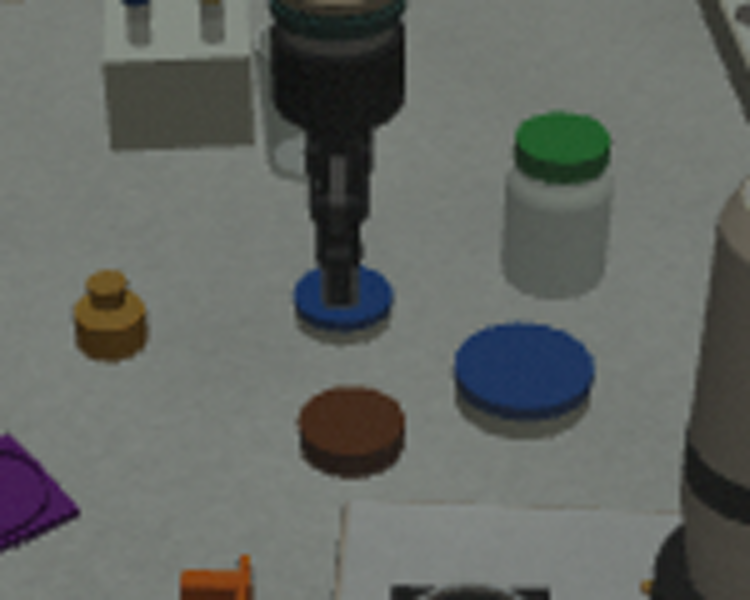

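```bash
python3 - <<'E'
from h import *
S=grab_frame("side")
for hw in(.021,.03,.036,.045):
  for z in(.005,.012,.018,.024,.03): print(hw,z,proj(S,(.5767+.0,.316-hw,z)))
hsv=cv2.cvtColor(S["frame"],cv2.COLOR_BGR2HSV)
print(S["frame"][155:172,318])
E
```

```text
0.021 0.005 [318.5201769  165.83609214]
0.021 0.012 [318.50518958 163.99928626]
0.021 0.018 [318.49225113 162.41358544]
0.021 0.024 [318.47922672 160.81734805]
0.021 0.03 [318.46611547 159.21046873]
0.03 0.005 [318.7191555  167.62753615]
0.03 0.012 [318.70485399 165.78728797]
0.03 0.018 [318.6925071  164.19855129]
0.03 0.024 [318.6800777  162.59919782]
0.03 0.03 [318.66756497 160.98912078]
0.036 0.005 [318.85305707 168.83307865]
0.036 0.012 [318.83922194 166.99055763]
0.036 0.018 [318.82727737 165.39981552]
0.036 0.024 [318.81525267 163.79840274]
0.036 0.03 [318.80314705 162.18621158]
0.045 0.005 [319.05581156 170.65851777]
0.045 0.012 [319.0426901  168.81262203]
0.045 0.018 [319.0313612  167.21890075]
0.045 0.024 [319.01995587 165.61442743]
0.045 0.03 [319.00847334 163.99909291]
[[ 28  28  26]
 [ 21  23  21]
 [ 26  25  25]
 [ 26  27  28]
 [ 27  27  27]
 [ 28  28  27]
 [ 64  53  44]
 [ 94  52  29]
 [ 91  48  25]
 [ 71  41  25]
 [ 48  33  22]
 [ 56  53  44]
 [ 64  72  71]
 [ 65  73  72]
 [101 106 102]
 [118 124 119]
 [118 125 119]]
```

{"op": "servo_tool", "data": {
  "deltas": [
    [0, 0, -0.3, 0, 0, 0],
    [0, 0, -0.7, 0, 0, 0],
    [0, 0, -0.5, 0, 0, 0],
    [0, 0, 0, 0, 0, 0],
    [0, 0, 0, 0, 0, 0]
  ]
}}

```text
time_s: 5.55
position: [0.577, 0.3162, 0.066]
tool_rot: [0.041, 0.999, 0.0, 0.001]
wrist_force: [-0.5, -0.2, -0.2]
gripper_width: 0.498
```

```bash
python3 - <<'E'
from h import *
go()
S=grab_frame("side");cv2.imwrite("pics/_a.png",S["frame"])
p=sense()["position"]
for q in(p,p+[0,-.021,0],p+[0,-.036,0],p+[0,.021,0]): print(proj(S,q))
E
```

```text
t 5.55 pos [0.577  0.3162 0.066 ] yaw -4.69 tilt [0.0011 0.0007] F [-0.4524 -0.239  -0.2159] w 0.498
[317.8092 145.6089]
[318.277  149.6342]
[318.619  152.5766]
[317.3537 141.6896]
```

{"op": "servo_tool", "data": {
  "deltas": [
    [0, 0, 0, 0, 0, 0],
    [0, 0, 0, 0, 0, 0],
    [0, 0, 0, 0, 0, 0],
    [0, 0, 0, 0, 0, 0],
    [0, 0, 0, 0, 0, 0],
    [0, 0, 0, 0, 0, 0]
  ],
  "jaw": 0
}}

```text
time_s: 6.2
position: [0.5766, 0.316, 0.0649]
tool_rot: [0.041, 0.999, -0.0, -0.0]
wrist_force: [-0.4, 0.0, 0.4]
gripper_width: 1.002
```

```bash
python3 - <<'E'
from h import *
go()
S=grab_frame("side")
p=sense()["position"]
for q in(p,p+[0,-.0425,.013],p+[0,-.057,.013],p+[0,.0425,.013]): print(proj(S,q))
a=cv2.imread("pics/_a.png");c=lambda i:cv2.resize(i[100:190,270:370],(400,360),interpolation=0)
cv2.imwrite("pics/cmp.png",np.hstack([c(a),c(S["frame"])]))
E
```

```text
t 6.2 pos [0.5766 0.316  0.0649] yaw -4.69 tilt [-0.0001 -0.    ] F [-0.3639  0.0116  0.4458] w 1.002
[317.9046 145.6002]
[318.8404 150.1794]
[319.1835 153.0898]
[316.9539 134.1752]
```

View pics/cmp.png

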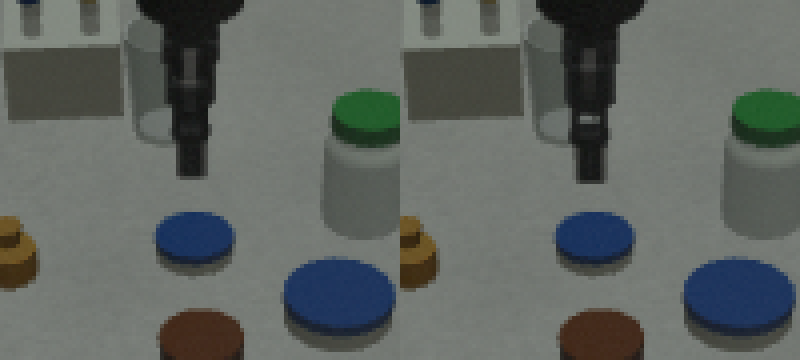

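The tips show about 20 mm higher than the TCP reading suggests, and the fingers closed above the dish without touching it. I'll go down with the jaws open around the dish and feel for the bench.

{"op": "servo_tool", "data": {
  "deltas": [
    [0, 0, 0.3, 0, 0, 0],
    [0, 0, 0.6, 0, 0, 0],
    [0, 0, 0.4, 0, 0, 0],
    [0, 0, 0.2, 0, 0, 0],
    [0, 0, 0.1, 0, 0, 0],
    [0, 0, 0.05, 0, 0, 0],
    [0, 0, 0.05, 0, 0, 0],
    [0, 0, 0, 0, 0, 0]
  ]
}}

```text
time_s: 7.05
position: [0.577, 0.3162, -0.0026]
tool_rot: [0.041, 0.999, 0.0, 0.0]
wrist_force: [0.5, -0.1, -0.0]
gripper_width: 0.997
```

{"op": "servo_tool", "data": {
  "deltas": [
    [0, 0, 0.04, 0, 0, 0],
    [0, 0, 0.04, 0, 0, 0],
    [0, 0, 0, 0, 0, 0]
  ]
}}

```text
time_s: 7.35
position: [0.5766, 0.316, -0.0062]
tool_rot: [0.041, 0.999, -0.0, -0.0]
wrist_force: [0.2, -0.3, 0.5]
gripper_width: 0.997
```

{"op": "servo_tool", "data": {
  "deltas": [
    [0, 0, 0.04, 0, 0, 0],
    [0, 0, 0.04, 0, 0, 0],
    [0, 0, 0, 0, 0, 0]
  ]
}}

```text
time_s: 7.65
position: [0.5765, 0.3159, -0.0097]
tool_rot: [0.041, 0.999, -0.0, -0.0]
wrist_force: [0.6, -0.1, 0.5]
gripper_width: 1.001
```

{"op": "servo_tool", "data": {
  "deltas": [
    [0, 0, 0, 0, 0, 0],
    [0, 0, 0, 0, 0, 0],
    [0, 0, 0, 0, 0, 0]
  ],
  "jaw": 0.2
}}

```text
time_s: 7.95
position: [0.5767, 0.3161, -0.0094]
tool_rot: [0.041, 0.999, 0.0, 0.0]
wrist_force: [-0.1, 0.3, 0.4]
gripper_width: 0.801
```

```bash
python3 - <<'E'
from h import *
go()
S=grab_frame("side")
cv2.imwrite("pics/g2.png",cv2.resize(S["frame"][130:190,280:360],(800,600),interpolation=2))
for r in range(155,176): print(r,S["frame"][r,316:322].mean(0).round(),end=";")
E
```

```text
t 7.95 pos [ 0.5767  0.3161 -0.0094] yaw -4.69 tilt [0.0001 0.0001] F [-0.1389  0.3035  0.3821] w 0.801
155 [32. 33. 32.];156 [30. 31. 30.];157 [27. 27. 25.];158 [29. 28. 26.];159 [36. 33. 30.];160 [36. 34. 31.];161 [36. 33. 30.];162 [37. 34. 32.];163 [36. 34. 31.];164 [34. 33. 30.];165 [34. 34. 32.];166 [55. 60. 60.];167 [65. 73. 71.];168 [70. 78. 76.];169 [113. 118. 113.];170 [120. 124. 120.];171 [118. 124. 119.];172 [118. 123. 118.];173 [117. 122. 118.];174 [117. 122. 118.];175 [118. 124. 119.];
```

View pics/g2.png

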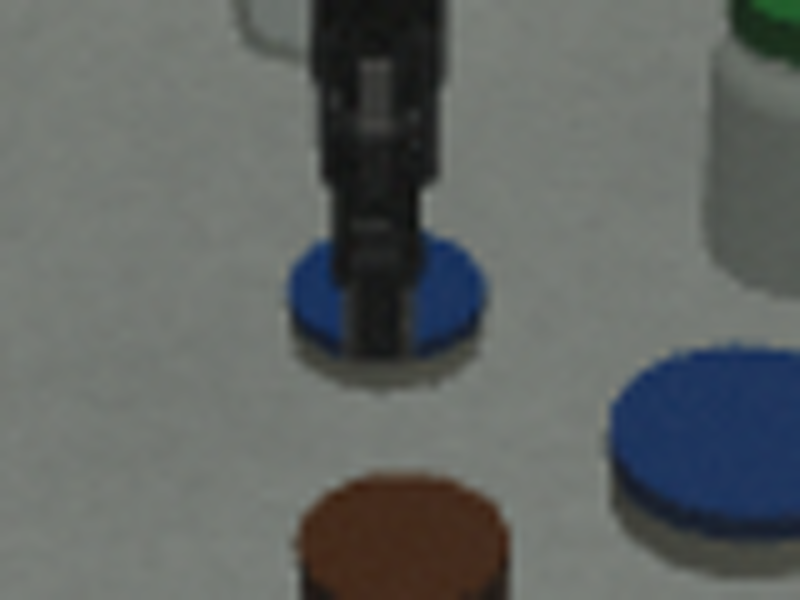

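The near fingertip (bottom at row 166, column 318) hangs just in front of the dish's side, about 5 mm too high. I'll lower it 5 mm and close.

{"op": "servo_tool", "data": {
  "deltas": [
    [0, 0, 0.04, 0, 0, 0],
    [0, 0, 0.04, 0, 0, 0],
    [0, 0, 0.03, 0, 0, 0],
    [0, 0, 0, 0, 0, 0]
  ]
}}

```text
time_s: 8.4
position: [0.5764, 0.316, -0.0141]
tool_rot: [0.041, 0.999, -0.0, -0.0]
wrist_force: [-0.9, -0.6, 0.2]
gripper_width: 0.797
```

{"op": "servo_tool", "data": {
  "deltas": [
    [0, 0, 0, 0, 0, 0],
    [0, 0, 0, 0, 0, 0],
    [0, 0, 0, 0, 0, 0],
    [0, 0, 0, 0, 0, 0]
  ],
  "jaw": 0.4
}}

```text
time_s: 8.8
position: [0.577, 0.3162, -0.0132]
tool_rot: [0.041, 0.999, 0.0, 0.0]
wrist_force: [-1.5, -0.9, 4.9]
gripper_width: 0.67
```

```bash
python3 - <<'E'
from h import *
go()
S=grab_frame("side")
cv2.imwrite("pics/g3.png",cv2.resize(S["frame"][130:190,280:360],(800,600),interpolation=2))
for r in range(160,176): print(r,S["frame"][r,316:322].mean(0).round(),end=";")
E
```

```text
t 8.8 pos [ 0.577   0.3162 -0.0132] yaw -4.69 tilt [0.0006 0.0003] F [-1.5298 -0.8551  4.9497] w 0.67
160 [35. 34. 32.];161 [33. 33. 30.];162 [34. 33. 32.];163 [33. 33. 30.];164 [32. 32. 30.];165 [32. 33. 31.];166 [37. 40. 39.];167 [62. 68. 67.];168 [68. 75. 73.];169 [106. 111. 108.];170 [119. 124. 120.];171 [118. 123. 118.];172 [117. 122. 118.];173 [118. 124. 119.];174 [118. 123. 119.];175 [118. 123. 118.];
```

View pics/g3.png

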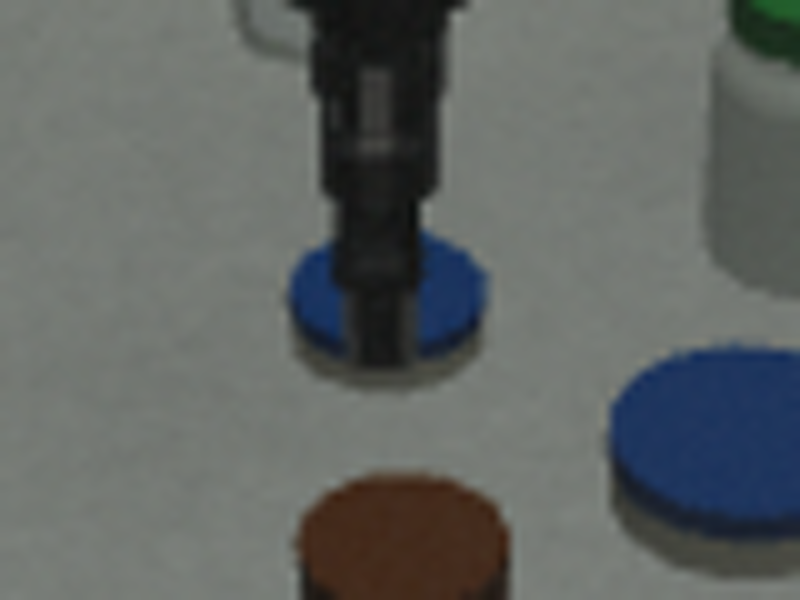

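The dish is gripped: width 0.67, tips about 10 mm above its underside. Lifting it and measuring the ring.

{"op": "servo_tool", "data": {
  "deltas": [
    [0, 0, -0.1, 0, 0, 0],
    [0, 0, -0.4, 0, 0, 0],
    [0, 0, -0.8, 0, 0, 0],
    [0, 0, -0.8, 0, 0, 0],
    [0, 0, -0.5, 0, 0, 0],
    [0, 0, 0, 0, 0, 0]
  ],
  "jaw": 0.5
}}

```text
time_s: 9.45
position: [0.5792, 0.3174, 0.0946]
tool_rot: [0.041, 0.999, 0.002, 0.003]
wrist_force: [0.6, -0.0, -0.0]
gripper_width: 0.669
```

```bash
python3 - <<'E'
from h import *
go()
S=grab_frame("side");T=grab_frame("top")
out=[];C={}
for n,f,(r0,r1,c0,c1) in(("S",S,(212,246,322,368)),("T",T,(154,194,332,376))):
    g=f["frame"][r0:r1,c0:c1].max(2)
    m=(g<70).astype(np.uint8)
    m=cv2.morphologyEx(m,cv2.MORPH_CLOSE,np.ones((7,7)))
    # rm arm: opening
    m=cv2.morphologyEx(m,cv2.MORPH_OPEN,np.ones((13,13)))
    cs=max(cv2.findContours(m,0,2)[0],key=cv2.contourArea)
    M=cv2.moments(m,True);cen=(M["m10"]/M["m00"]+c0,M["m01"]/M["m00"]+r0);C[n]=cen
    ap=cv2.approxPolyDP(cs,4,True)[:,0]+[c0,r0];print(n,"cen",cen,atz(f,cen,.028),"area",m.sum());
    W=np.array([atz(f,p,.03)for p in ap]);print(ap.tolist(),W[:,:2].tolist())
    v=cv2.cvtColor(m*120,8);out.append(cv2.resize(np.hstack([f["frame"][r0:r1,c0:c1],v]),(700,290),interpolation=0))
    # sizing check: expected corners for pose
print("tri",tri(S,C["S"],T,C["T"]))
for f,n in((S,"S"),(T,"T")):print(n,[(np.round(r["point"],1),round(r["confidence"],2)) for r in pinpoint("dish",f)],[(np.round(r["point"],1),round(r["confidence"],2)) for r in pinpoint("carrier",f)])
cv2.imwrite("pics/ring.png",np.vstack(out))
E
```

```text
t 9.45 pos [0.5792 0.3174 0.0946] yaw -4.7 tilt [0.0064 0.0038] F [ 0.6434 -0.009  -0.0134] w 0.669
S cen (343.94254143646407, 231.49723756906076) [ 0.6191 -0.0048  0.028 ] area 905
[[328, 218], [330, 245], [360, 245], [359, 218]] [[0.5839652454697749, 0.042777439252171034], [0.580980252693092, -0.047638051510763835], [0.6515363443942201, -0.05267272658753974], [0.6621675458573146, 0.0370647815364229]]
T cen (353.20285714285717, 174.7942857142857) [0.6164 0.0035 0.028 ] area 700
[[341, 162], [340, 186], [365, 188], [366, 163]] [[0.6545181179932154, 0.038666623494140295], [0.5825177377244912, 0.042277261038954426], [0.5765503529635884, -0.029740908485318185], [0.6514242706071576, -0.03435468305069063]]
tri (array([0.6195, 0.0028, 0.0196]), np.float64(0.001678378320404649))
S [(array([352.9, 180.5]), 0.88), (array([321.4, 131.9]), 0.71), (array([319.7, 189.1]), 0.63), (array([397.8, 239.2]), 0.17)] [(array([217.3, 287. ]), 0.89), (array([248.3, 204. ]), 0.88), (array([345.5, 227.3]), 0.76), (array([398. , 243.1]), 0.32)]
T [(array([286. , 191.2]), 0.87), (array([275.6, 158.9]), 0.65), (array([368.3, 136.9]), 0.57)] [(array([350.6, 175.4]), 0.86), (array([300.9, 264.9]), 0.75), (array([398.7, 280.8]), 0.61)]
```

View pics/ring.png

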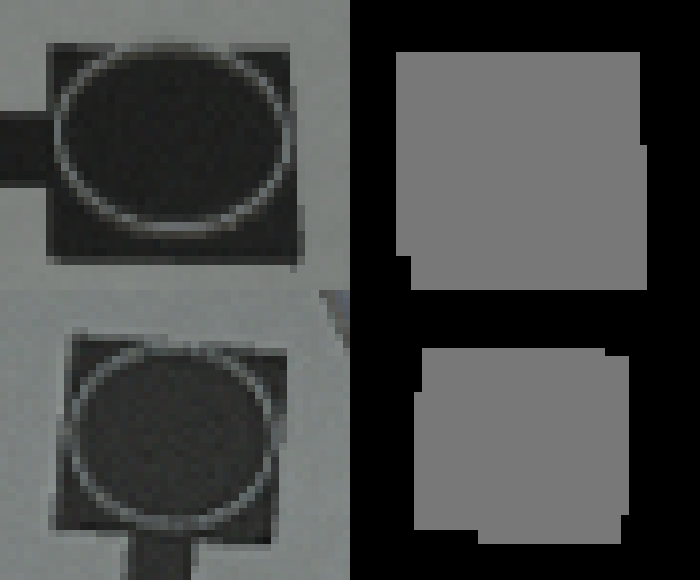

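```bash
python3 - <<'E'
from h import *
S=grab_frame("side");T=grab_frame("top")
print(tri(S,(344.3,227.9),T,(353.1,173.5)),atz(S,(344.3,227.9),.034),atz(T,(353.1,173.5),.034))
# model check: ellipse fit of ring pixels by optimising brightness
from scipy.optimize import minimize
t=np.linspace(0,2*np.pi,120)
for n,f in(("S",S),("T",T)):
    g=cv2.GaussianBlur(f["frame"].max(2).astype(np.float32),(0,0),.5)
    def val(c,r):
        p=np.array([proj(f,(c[0]+r*np.cos(a),c[1]+r*np.sin(a),.035)) for a in t]).astype(np.float32)
        return cv2.remap(g,p[:,0][None],p[:,1][None],1).mean()
    best=max((val((x,y),.0365)-.5*val((x,y),.031),x,y) for x in np.arange(.61,.632,.001) for y in np.arange(-.006,.014,.001))
    print(n,best)
    mid=lambda p:p
# plate corners by eye -> yaw (z=.030)
s=lambda x,y:(322+x/7.609-.5,212+y/8.529-.5); q=lambda x,y:(332+x/7.955-.5,154+(y-290)/7.25-.5)
print([atz(S,s(*p),.03)[:2] for p in((47,43),(290,43),(298,263),(47,263))])
print([atz(T,q(*p),.03)[:2] for p in((68,336),(287,352),(273,545),(53,528))])
E
```

```text
(array([0.62020108, 0.00401996, 0.03114796]), np.float64(0.0014580310476953423)) [0.62050806 0.00156186 0.034     ] [0.61868846 0.00419171 0.034     ]
S (np.float32(62.504135), np.float64(0.62), np.float64(0.004))
T (np.float32(60.19176), np.float64(0.619), np.float64(0.004))
[array([0.5835934 , 0.04807741]), array([0.66447207, 0.04216128]), array([ 0.65432446, -0.04449186]), array([ 0.5762163 , -0.03890605])]
[array([0.66107795, 0.04138718]), array([ 0.65430083, -0.03903417]), array([ 0.57456246, -0.03205341]), array([0.58155151, 0.04758918])]
```

{"op": "servo_tool", "data": {
  "deltas": [
    [-0.15, -0.5, 0, 0, 0, 0],
    [-0.2, -0.9, 0, 0, 0, 0],
    [-0.2, -0.9, 0, 0, 0, 0],
    [-0.2, -0.9, 0, 0, 0, 0],
    [-0.2, -0.9, 0, 0, 0, 0],
    [-0.2, -0.9, 0, 0, 0, 0],
    [-0.2, -0.9, 0, 0, 0, 0],
    [-0.15, -0.9, 0, 0, 0, 0],
    [-0.12, -0.6, 0, 0, 0, 0],
    [0, -0.3, 0, 0, 0, 0]
  ]
}}

```text
time_s: 10.85
position: [0.6161, -0.0002, 0.0897]
tool_rot: [0.043, 0.999, -0.001, -0.0]
wrist_force: [-0.5, -0.2, 0.2]
gripper_width: 0.667
```

{"op": "servo_tool", "data": {
  "deltas": [
    [0, 0, 0, 0, 0, 0],
    [0, 0, 0, 0, 0, 0]
  ]
}}

```text
time_s: 11.05
position: [0.6158, 0.0058, 0.09]
tool_rot: [0.04, 0.999, 0.001, -0.0]
wrist_force: [-0.3, 0.8, -0.3]
gripper_width: 0.667
```

```bash
python3 - <<'E'
from h import *
go((.6197,.004,.0165),-4.5)
E
```

```text
t 11.05 pos [0.6158 0.0058 0.09  ] yaw -4.6 tilt [-0.0005  0.0016] F [-0.3054  0.812  -0.2708] w 0.667
shift units [-0.1017 -0.0405  1.8365]
rotvec [ 0.0016 -0.0006 -0.0018]
```

{"op": "servo_tool", "data": {
  "deltas": [
    [-0.05, -0.02, 0.3, 0, 0, 0],
    [-0.05, -0.02, 0.5, 0, 0, 0],
    [0, 0, 0.4, 0, 0, 0],
    [0, 0, 0.2, 0, 0, 0],
    [0, 0, 0.1, 0, 0, 0],
    [0, 0, 0, 0, 0, 0],
    [0, 0, 0, 0, 0, 0]
  ]
}}

```text
time_s: 11.75
position: [0.6204, 0.002, 0.0306]
tool_rot: [0.041, 0.999, 0.0, 0.0]
wrist_force: [0.1, -0.4, -0.3]
gripper_width: 0.664
```

```bash
python3 - <<'E'
from h import *
go((.6197,.004,.0165),-4.5)
S=grab_frame("side");T=grab_frame("top")
c=lambda f,r,k:cv2.resize(f["frame"][r-40:r+40,k-30:k+23],(397,600),interpolation=2)
cv2.imwrite("pics/pl.png",np.hstack([c(S,215,345),c(T,175,353)]))
for f in(S,T):
    hsv=cv2.cvtColor(f["frame"],cv2.COLOR_BGR2HSV)
    bl=cv2.inRange(hsv,(100,120,40),(130,255,255));k,l,st,ce=cv2.connectedComponentsWithStats(bl)
    print([(st[i],ce[i]) for i in range(1,k) if st[i,4]>10 and 320<ce[i][0]<370])
E
```

```text
t 11.75 pos [0.6204 0.002  0.0306] yaw -4.68 tilt [0.0009 0.0001] F [ 0.1269 -0.3914 -0.2529] w 0.664
shift units [0.0208 0.0485 0.3532]
rotvec [ 0.0002  0.0008 -0.0032]
[(array([364, 168,   5,  13,  41], dtype=int32), array([365.561 , 174.4634])), (array([333, 213,   8,  16,  96], dtype=int32), array([336.8646, 220.0625])), (array([350, 214,   8,  15,  70], dtype=int32), array([353.8   , 221.5571]))]
[(array([345, 170,  20,  12, 158], dtype=int32), array([354.2975, 175.6329]))]
```

View pics/pl.png

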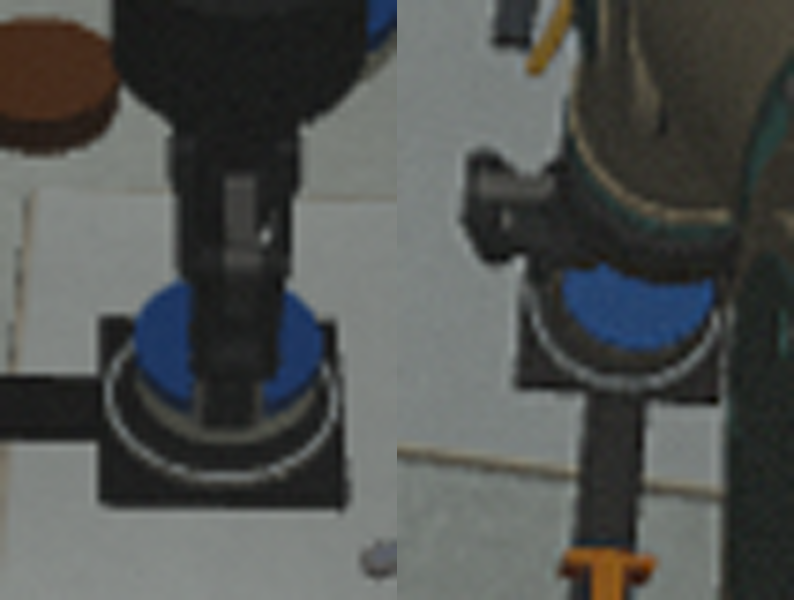

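The dish hovers over the ring, about 2–3 mm off towards −y. Correcting and lowering with contact feel.

{"op": "servo_tool", "data": {
  "deltas": [
    [0.02, 0.055, 0, 0, 0, 0],
    [0, 0, 0.08, 0, 0, 0],
    [0, 0, 0.08, 0, 0, 0],
    [0, 0, 0.06, 0, 0, 0],
    [0, 0, 0.04, 0, 0, 0],
    [0, 0, 0, 0, 0, 0]
  ]
}}

```text
time_s: 12.45
position: [0.619, 0.004, 0.0194]
tool_rot: [0.041, 0.999, -0.0, -0.0]
wrist_force: [0.0, -0.5, -0.4]
gripper_width: 0.665
```

{"op": "servo_tool", "data": {
  "deltas": [
    [0, 0, 0.04, 0, 0, 0],
    [0, 0, 0.03, 0, 0, 0],
    [0, 0, 0, 0, 0, 0]
  ]
}}

```text
time_s: 12.75
position: [0.6193, 0.0041, 0.0169]
tool_rot: [0.041, 0.999, 0.0, -0.0]
wrist_force: [0.2, 1.1, -0.4]
gripper_width: 0.663
```

{"op": "servo_tool", "data": {
  "deltas": [
    [0, 0, 0.03, 0, 0, 0],
    [0, 0, 0, 0, 0, 0]
  ]
}}

```text
time_s: 12.95
position: [0.6194, 0.0041, 0.0168]
tool_rot: [0.041, 0.999, -0.0, 0.0]
wrist_force: [-2.3, 0.1, 6.4]
gripper_width: 0.668
```

{"op": "servo_tool", "data": {
  "deltas": [
    [0, 0, 0.02, 0, 0, 0],
    [0, 0, 0, 0, 0, 0]
  ]
}}

```text
time_s: 13.15
position: [0.6194, 0.0041, 0.0168]
tool_rot: [0.041, 0.999, -0.0, 0.0]
wrist_force: [-3.5, 0.8, 12.2]
gripper_width: 0.669
```

Contact came at TCP z = 0.0168; 0.0165 was expected for the ring floor, and about 0.0215 if the dish sat on the rim. So it is seated. Relaxing and opening.

{"op": "servo_tool", "data": {
  "deltas": [
    [0, 0, -0.04, 0, 0, 0],
    [0, 0, 0, 0, 0, 0],
    [0, 0, 0, 0, 0, 0],
    [0, 0, 0, 0, 0, 0],
    [0, 0, 0, 0, 0, 0],
    [0, 0, 0, 0, 0, 0]
  ],
  "jaw": 0
}}

```text
time_s: 13.75
position: [0.6192, 0.0041, 0.0164]
tool_rot: [0.041, 0.999, 0.0, -0.0]
wrist_force: [-0.6, 0.4, 0.5]
gripper_width: 0.996
```

{"op": "servo_tool", "data": {
  "deltas": [
    [0, 0, -0.2, 0, 0, 0],
    [0, 0, -0.6, 0, 0, 0],
    [0, 0, -0.9, 0, 0, 0],
    [0, 0, -0.6, 0, 0, 0],
    [0, 0, -0.2, 0, 0, 0],
    [0.8, 0, 0, 0, 0, 0],
    [0.9, 0, 0, 0, 0, 0],
    [0.9, 0, 0, 0, 0, 0],
    [0.5, 0, 0, 0, 0, 0],
    [0, 0, 0, 0, 0, 0]
  ]
}}

```text
time_s: 14.75
position: [0.4917, 0.0143, 0.1162]
tool_rot: [0.04, 0.999, -0.0, -0.002]
wrist_force: [0.7, 0.2, -0.1]
gripper_width: 1.0
```

```bash
python3 - <<'E'
from h import *
go()
S=grab_frame("side");T=grab_frame("top")
c=lambda f,r,k:cv2.resize(f["frame"][r-30:r+30,k-40:k+40],(533,400),interpolation=2)
cv2.imwrite("pics/_s.png",c(S,225,325));cv2.imwrite("pics/_t.png",c(T,190,353))
for n,f in(("S",S),("T",T)):
    hsv=cv2.cvtColor(f["frame"],cv2.COLOR_BGR2HSV)
    for nm,lo,hi in(("bl",(100,120,40),(130,255,255)),("or",(3,150,60),(16,255,255))):
        bl=cv2.inRange(hsv,lo,hi);k,l,st,ce=cv2.connectedComponentsWithStats(bl)
        print(n,nm,[(st[i],ce[i],atz(f,ce[i],.048 if nm=="bl" else .055)[:2]) for i in range(1,k) if st[i,4]>10 and 280<ce[i][0]<376 and 150<ce[i][1]<235])
    print(n,[(np.round(r["point"],1),round(r["confidence"],2)) for r in pinpoint("carrier_grip",f)])
# ring refit in side
t=np.linspace(0,2*np.pi,120)
for n,f in(("S",S),("T",T)):
    g=cv2.GaussianBlur(f["frame"].max(2).astype(np.float32),(0,0),.5)
    sc=[]
    for x in np.arange(.61,.632,.001):
        for y in np.arange(-.006,.014,.001):
            P=lambda r:np.array([proj(f,(x+r*np.cos(a),y+r*np.sin(a),.035)) for a in t]).astype(np.float32)
            v=lambda r:(lambda p:cv2.remap(g,p[:,0][None],p[:,1][None],1).mean())(P(r))
            sc.append((v(.0365)-v(.032),x,y))
    print(n,max(sc))
E
```

```text
t 14.75 pos [0.4917 0.0143 0.1162] yaw -4.64 tilt [-0.0048 -0.0004] F [ 0.7021  0.1995 -0.149 ] w 1.0
S bl [(array([341, 165,  28,  18, 385], dtype=int32), array([354.3377, 173.0883]), array([0.6711, 0.1973])), (array([332, 215,  25,  19, 362], dtype=int32), array([344.1823, 223.5773]), array([0.6198, 0.0027]))]
S or [(array([311, 178,  18,  13, 110], dtype=int32), array([317.8182, 183.7273]), array([0.5654, 0.1501])), (array([286, 211,  14,  22, 207], dtype=int32), array([293.1932, 220.9614]), array([0.4964, 0.0137]))]
S [(array([199.7, 210.8]), 0.86), (array([293.3, 217. ]), 0.78), (array([269.1, 260.1]), 0.78)]
T bl []
T or [(array([348, 215,   5,   6,  16], dtype=int32), array([350.5, 218. ]), array([0.4857, 0.0152]))]
T [(array([325.4, 300.9]), 0.86), (array([349.7, 215.5]), 0.49)]
S (np.float32(16.95993), np.float64(0.62), np.float64(0.003000000000000001))
T (np.float32(8.381294), np.float64(0.618), np.float64(0.012000000000000002))
```

The dish is centred in the ring: side-view dish centre (0.620, 0.003), ring (0.620, 0.003). Now going to the grip.

{"op": "servo_tool", "data": {
  "deltas": [
    [-0.04, 0, 0.5, 0, 0, 0],
    [0, 0, 0.7, 0, 0, 0],
    [0, 0, 0.6, 0, 0, 0],
    [0, 0, 0.3, 0, 0, 0],
    [0, 0, 0.2, 0, 0, 0],
    [0, 0, 0.1, 0, 0, 0],
    [0, 0, 0, 0, 0, 0],
    [0, 0, 0, 0, 0, 0]
  ]
}}

```text
time_s: 15.75
position: [0.498, 0.0141, 0.0212]
tool_rot: [0.041, 0.999, 0.0, 0.001]
wrist_force: [0.6, -0.5, 0.1]
gripper_width: 0.999
```

```bash
python3 - <<'E'
from h import *
go((.4931,.014,.020),-4.5)
S=grab_frame("side");T=grab_frame("top")
c=lambda f,r,k:cv2.resize(f["frame"][r-30:r+30,k-40:k+40],(533,400),interpolation=2)
cv2.imwrite("pics/fin.png",np.vstack([c(S,215,315)]))
E
```

```text
t 15.75 pos [0.498  0.0141 0.0212] yaw -4.69 tilt [0.0013 0.0001] F [ 0.5953 -0.4836  0.1095] w 0.999
shift units [ 0.1214 -0.0134  0.0306]
rotvec [ 0.0002  0.0013 -0.0033]
```

View pics/fin.png

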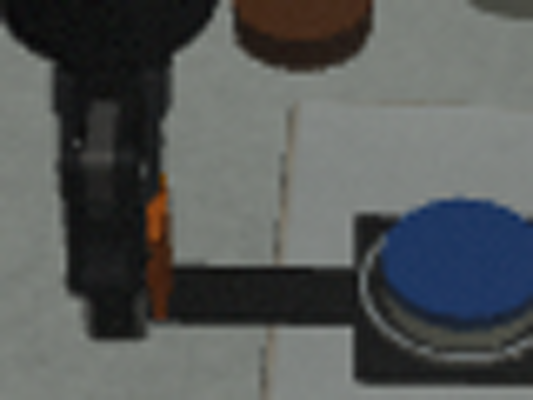

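{"op": "servo_tool", "data": {
  "deltas": [
    [0.07, 0, 0, 0, 0, 0],
    [0.07, -0.01, 0.02, 0, 0, 0.003],
    [0, 0, 0, 0, 0, 0]
  ]
}}

```text
time_s: 16.15
position: [0.4909, 0.0141, 0.0199]
tool_rot: [0.042, 0.999, -0.0, -0.0]
wrist_force: [-0.0, -1.2, -0.7]
gripper_width: 1.002
```

{"op": "servo_tool", "data": {
  "deltas": [
    [0, 0, 0, 0, 0, 0],
    [0, 0, 0, 0, 0, 0],
    [0, 0, 0, 0, 0, 0],
    [0, 0, 0, 0, 0, 0],
    [0, 0, 0, 0, 0, 0],
    [0, 0, 0, 0, 0, 0],
    [0, 0, 0, 0, 0, 0],
    [0, 0, 0, 0, 0, 0],
    [0, 0, 0, 0, 0, 0]
  ],
  "jaw": 0.9
}}

```text
time_s: 17.05
position: [0.4917, 0.0143, 0.0198]
tool_rot: [0.042, 0.999, 0.0, 0.0]
wrist_force: [-0.3, 0.4, 1.1]
gripper_width: 0.13
```

```bash
python3 - <<'E'
from h import *
go()
print(sense()["wrist_torque"])
E
```

```text
t 17.05 pos [0.4917 0.0143 0.0198] yaw -4.86 tilt [0.0001 0.0001] F [-0.3376  0.3951  1.0969] w 0.13
[0.2108 0.0572 0.0328]
```

The fin is gripped (11 mm). Now turning into line with the fence, with a little upward pull.

{"op": "servo_tool", "data": {
  "deltas": [
    [0, 0, -0.01, 0, 0, 0],
    [-0.04, 0, 0, 0, 0, 0.01],
    [-0.04, 0, 0, 0, 0, 0.01],
    [-0.04, 0, 0, 0, 0, 0.01],
    [-0.03, 0, 0, 0, 0, 0.012],
    [0, 0, 0, 0, 0, 0],
    [0, 0, 0, 0, 0, 0]
  ]
}}

```text
time_s: 17.75
position: [0.4978, 0.0134, 0.0201]
tool_rot: [0.064, 0.998, -0.0, 0.0]
wrist_force: [0.8, -0.0, -1.8]
gripper_width: 0.132
```

```bash
cat >> h.py <<'E'
O=np.array([.744,-.019]);A=np.radians(-7.2);u=np.array([np.cos(A),np.sin(A)]);v=np.array([-u[1],u[0]])
def sc(P):return np.array([(np.asarray(P)[:2]-O)@u,(np.asarray(P)[:2]-O)@v])
def st():
    s=sense();p=sc(s["position"]);F=s["wrist_force"]
    print("carrier s",(p+[.1284,0])*1000,"mm; Fu,Fv,Fz",F[:2]@u,F[:2]@v,F[2])
E
python3 - <<'E'
from h import *
go(None,-7.2);st()
S=grab_frame("side");cv2.imwrite("pics/stop.png",cv2.resize(S["frame"][205:265,335:435],(800,480),interpolation=2))
print(sc(atz(S,(417.2,233.8),.0275)))
E
```

```text
t 17.75 pos [0.4978 0.0134 0.0201] yaw -7.29 tilt [ 0.0001 -0.0002] F [ 0.826  -0.0372 -1.7981] w 0.132
rotvec [-0.0002  0.0001 -0.0016]
carrier s [-119.8917    1.245 ] mm; Fu,Fv,Fz 0.8241063839929871 0.06662671351641539 -1.7980728359649494
[0.0519 0.0008]
```

View pics/stop.png

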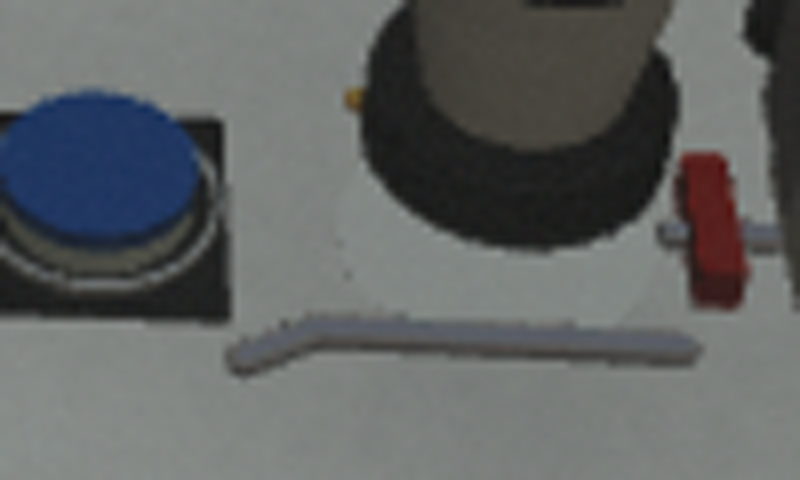

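```bash
python3 - <<'E'
from h import *
S=grab_frame("side")
for n,p,z in(("bend",(373.9,244),.031),("end",(421.6,246.1),.031),("flare",(364.2,248.5),.031),("corner",(363.3,244.3),.026),("tip",(417,233.5),.0275),("stopfoot",(335+692/8,205+303/8),.022)): print(n,sc(atz(S,p,z))*1000)
E
```

```text
bend [-54.83354874 -40.9737848 ]
end [ 56.18278239 -41.45825983]
flare [-78.03897444 -56.17311645]
corner [-79.33231525 -38.82491051]
tip [51.56664259  1.78067237]
stopfoot [ 59.89093273 -23.19062255]
```

{"op": "servo_tool", "data": {
  "deltas": [
    [-0.05, 0, 0, 0, 0, 0],
    [-0.1, 0, 0, 0, 0, 0],
    [-0.1, 0, 0, 0, 0, 0],
    [-0.1, 0, 0, 0, 0, 0],
    [-0.1, 0, 0, 0, 0, 0],
    [-0.05, 0, 0, 0, 0, 0],
    [0, 0, 0, 0, 0, 0]
  ]
}}

```text
time_s: 18.55
position: [0.5181, 0.011, 0.0202]
tool_rot: [0.063, 0.998, 0.0, 0.0]
wrist_force: [0.0, 0.3, -2.3]
gripper_width: 0.132
```

```bash
python3 -c "
from h import *
go(None,-7.2);st()"
```

```text
t 18.55 pos [0.5181 0.011  0.0202] yaw -7.28 tilt [0.0006 0.    ] F [ 0.0466  0.2901 -2.2575] w 0.132
rotvec [ 0.0001  0.0006 -0.0014]
carrier s [-99.4876   1.4139] mm; Fu,Fv,Fz 0.009905220947853578 0.2936430215990463 -2.2574629137901603
```

The scope frame is confirmed: bend at −55/−41, flare at −78, screw tip near x = +51.6. That puts contact at a carrier x of about 11.5 mm. Advancing.

{"op": "servo_tool", "data": {
  "deltas": [
    [-0.06, -0.01, 0, 0, 0, 0],
    [-0.1, -0.01, 0, 0, 0, 0],
    [-0.1, -0.01, 0, 0, 0, 0],
    [-0.1, -0.01, 0, 0, 0, 0],
    [-0.1, -0.01, 0, 0, 0, 0],
    [-0.1, -0.005, 0, 0, 0, 0],
    [-0.1, 0, 0, 0, 0, 0],
    [-0.06, 0, 0, 0, 0, 0],
    [0, 0, 0, 0, 0, 0]
  ]
}}

```text
time_s: 19.45
position: [0.5466, 0.0054, 0.0202]
tool_rot: [0.063, 0.998, 0.0, 0.001]
wrist_force: [1.0, 1.5, -2.7]
gripper_width: 0.128
```

```bash
python3 -c "
from h import *
go(None,-7.2);st()"
```

```text
t 19.45 pos [0.5466 0.0054 0.0202] yaw -7.25 tilt [0.0011 0.0002] F [ 1.0084  1.5231 -2.7489] w 0.128
rotvec [ 0.0004  0.0011 -0.0008]
carrier s [-70.4829  -0.5433] mm; Fu,Fv,Fz 0.8095225628824502 1.6375021708894344 -2.7488749627609517
```

{"op": "servo_tool", "data": {
  "deltas": [
    [-0.05, 0, 0.003, 0, 0, 0],
    [-0.07, 0, 0, 0, 0, 0],
    [-0.07, 0, 0, 0, 0, 0],
    [-0.07, 0, 0, 0, 0, 0],
    [-0.07, 0, 0, 0, 0, 0],
    [-0.07, 0, 0, 0, 0, 0],
    [-0.07, 0, 0, 0, 0, 0],
    [-0.03, 0, 0, 0, 0, 0],
    [0, 0, 0, 0, 0, 0]
  ]
}}

```text
time_s: 20.35
position: [0.565, 0.003, 0.02]
tool_rot: [0.063, 0.998, 0.0, -0.001]
wrist_force: [-3.3, 3.6, 0.7]
gripper_width: 0.13
```

```bash
python3 -c "
from h import *
go(None,-7.2);st()"
```

```text
t 20.35 pos [0.565 0.003 0.02 ] yaw -7.25 tilt [-0.0015  0.0002] F [-3.2502  3.5529  0.7155] w 0.13
rotvec [ 0.     -0.0015 -0.0008]
carrier s [-51.9478  -0.6558] mm; Fu,Fv,Fz -3.669869077972361 3.117532117921829 0.7155066653159041
```

{"op": "servo_tool", "data": {
  "deltas": [
    [-0.03, 0.008, -0.006, 0, 0, 0],
    [-0.06, 0.006, 0, 0, 0, 0],
    [-0.06, 0, 0, 0, 0, 0],
    [-0.06, 0, 0, 0, 0, 0],
    [-0.06, 0, 0, 0, 0, 0],
    [-0.06, 0, 0, 0, 0, 0],
    [-0.06, 0, 0, 0, 0, 0],
    [-0.03, 0, 0, 0, 0, 0],
    [0, 0, 0, 0, 0, 0]
  ]
}}

```text
time_s: 21.25
position: [0.5832, 0.001, 0.0203]
tool_rot: [0.063, 0.998, 0.0, 0.001]
wrist_force: [-0.5, 2.8, -2.7]
gripper_width: 0.131
```

```bash
python3 -c "
from h import *
go(None,-7.2);st()"
```

```text
t 21.25 pos [0.5832 0.001  0.0203] yaw -7.27 tilt [0.0013 0.    ] F [-0.4588  2.8357 -2.7121] w 0.131
rotvec [ 0.0002  0.0013 -0.0013]
carrier s [-33.6315  -0.2645] mm; Fu,Fv,Fz -0.8105495902556178 2.7558299536922717 -2.7120593640188804
```

{"op": "servo_tool", "data": {
  "deltas": [
    [-0.03, 0.006, 0.002, 0, 0, 0],
    [-0.05, 0.004, 0, 0, 0, 0],
    [-0.05, 0, 0, 0, 0, 0],
    [-0.05, 0, 0, 0, 0, 0],
    [-0.05, 0, 0, 0, 0, 0],
    [-0.05, 0, 0, 0, 0, 0],
    [-0.05, 0, 0, 0, 0, 0],
    [-0.05, 0, 0, 0, 0, 0],
    [-0.03, 0, 0, 0, 0, 0],
    [0, 0, 0, 0, 0, 0]
  ]
}}

```text
time_s: 22.25
position: [0.5994, -0.0007, 0.0203]
tool_rot: [0.063, 0.998, -0.0, 0.001]
wrist_force: [-1.0, 0.8, -2.1]
gripper_width: 0.13
```

```bash
python3 -c "
from h import *
go(None,-7.2);st()"
```

```text
t 22.25 pos [ 0.5994 -0.0007  0.0203] yaw -7.28 tilt [ 0.0012 -0.0001] F [-0.9589  0.7928 -2.1082] w 0.13
rotvec [ 0.0001  0.0012 -0.0014]
carrier s [-17.3271   0.0065] mm; Fu,Fv,Fz -1.0507327203582237 0.6664033563847455 -2.1081695467873
```

{"op": "servo_tool", "data": {
  "deltas": [
    [-0.025, 0, 0, 0, 0, 0],
    [-0.025, 0, 0, 0, 0, 0],
    [-0.025, 0, 0, 0, 0, 0],
    [-0.025, 0, 0, 0, 0, 0]
  ]
}}

```text
time_s: 22.65
position: [0.6026, -0.0012, 0.0202]
tool_rot: [0.063, 0.998, -0.0, -0.0]
wrist_force: [-2.1, 2.2, -2.4]
gripper_width: 0.13
```

{"op": "servo_tool", "data": {
  "deltas": [
    [-0.025, 0, 0, 0, 0, 0],
    [-0.025, 0, 0, 0, 0, 0],
    [-0.025, 0, 0, 0, 0, 0],
    [-0.025, 0, 0, 0, 0, 0]
  ]
}}

```text
time_s: 23.05
position: [0.6068, -0.0017, 0.0202]
tool_rot: [0.063, 0.998, -0.0, 0.0]
wrist_force: [-2.3, 0.6, -1.5]
gripper_width: 0.133
```

{"op": "servo_tool", "data": {
  "deltas": [
    [-0.025, 0, 0, 0, 0, 0],
    [-0.025, 0, 0, 0, 0, 0],
    [-0.025, 0, 0, 0, 0, 0],
    [-0.025, 0, 0, 0, 0, 0]
  ]
}}

```text
time_s: 23.45
position: [0.6107, -0.0022, 0.0202]
tool_rot: [0.063, 0.998, -0.0, -0.0]
wrist_force: [-2.6, 0.4, -1.2]
gripper_width: 0.13
```

```bash
python3 -c "
from h import *
go(None,-7.2);st()"
```

```text
t 23.45 pos [ 0.6107 -0.0022  0.0202] yaw -7.27 tilt [-0.0001 -0.0001] F [-2.5759  0.3893 -1.177 ] w 0.13
rotvec [-0.0001 -0.     -0.0013]
carrier s [-5.9868 -0.0428] mm; Fu,Fv,Fz -2.6043615176199983 0.06335559188171802 -1.1769569387017413
```

{"op": "servo_tool", "data": {
  "deltas": [
    [-0.02, 0, 0, 0, 0, 0],
    [-0.02, 0, 0, 0, 0, 0],
    [-0.02, 0, 0, 0, 0, 0],
    [-0.02, 0, 0, 0, 0, 0],
    [-0.02, 0, 0, 0, 0, 0]
  ]
}}

```text
time_s: 23.95
position: [0.6146, -0.0027, 0.0202]
tool_rot: [0.063, 0.998, -0.0, -0.0]
wrist_force: [-2.9, 0.7, -1.2]
gripper_width: 0.132
```

{"op": "servo_tool", "data": {
  "deltas": [
    [-0.02, 0, 0, 0, 0, 0],
    [-0.02, 0, 0, 0, 0, 0],
    [-0.02, 0, 0, 0, 0, 0],
    [-0.02, 0, 0, 0, 0, 0],
    [-0.02, 0, 0, 0, 0, 0]
  ]
}}

```text
time_s: 24.45
position: [0.6186, -0.0032, 0.0202]
tool_rot: [0.063, 0.998, -0.0, 0.0]
wrist_force: [-1.8, -0.3, -1.3]
gripper_width: 0.129
```

{"op": "servo_tool", "data": {
  "deltas": [
    [-0.01, 0, 0, 0, 0, 0],
    [-0.01, 0, 0, 0, 0, 0]
  ]
}}

```text
time_s: 24.65
position: [0.6194, -0.0033, 0.0202]
tool_rot: [0.063, 0.998, -0.0, 0.0]
wrist_force: [-2.2, 0.2, -1.8]
gripper_width: 0.133
```

```bash
python3 -c "
from h import *
go(None,-7.2);st()"
```

```text
t 24.65 pos [ 0.6194 -0.0033  0.0202] yaw -7.27 tilt [ 0.0001 -0.0001] F [-2.1758  0.2442 -1.7939] w 0.133
rotvec [-0.      0.0001 -0.0012]
carrier s [ 2.8448 -0.0004] mm; Fu,Fv,Fz -2.189256812353915 -0.030377106941936852 -1.7939225798098717
```

{"op": "servo_tool", "data": {
  "deltas": [
    [-0.01, 0, 0, 0, 0, 0],
    [-0.01, 0, 0, 0, 0, 0],
    [-0.01, 0, 0, 0, 0, 0]
  ]
}}

```text
time_s: 24.95
position: [0.6205, -0.0034, 0.0202]
tool_rot: [0.063, 0.998, -0.0, -0.0]
wrist_force: [-2.2, 0.8, -1.8]
gripper_width: 0.132
```

{"op": "servo_tool", "data": {
  "deltas": [
    [-0.01, 0, 0, 0, 0, 0],
    [-0.01, 0, 0, 0, 0, 0],
    [-0.01, 0, 0, 0, 0, 0]
  ]
}}

```text
time_s: 25.25
position: [0.6217, -0.0036, 0.0202]
tool_rot: [0.063, 0.998, -0.0, -0.0]
wrist_force: [-1.2, -0.4, -1.2]
gripper_width: 0.132
```

{"op": "servo_tool", "data": {
  "deltas": [
    [-0.01, 0, 0, 0, 0, 0],
    [-0.01, 0, 0, 0, 0, 0],
    [-0.01, 0, 0, 0, 0, 0]
  ]
}}

```text
time_s: 25.55
position: [0.623, -0.0037, 0.0203]
tool_rot: [0.063, 0.998, -0.0, 0.0]
wrist_force: [-1.8, -0.8, -0.8]
gripper_width: 0.13
```

{"op": "servo_tool", "data": {
  "deltas": [
    [-0.01, 0, 0, 0, 0, 0],
    [-0.01, 0, 0, 0, 0, 0]
  ]
}}

```text
time_s: 25.75
position: [0.6237, -0.0038, 0.0202]
tool_rot: [0.063, 0.998, -0.0, -0.0]
wrist_force: [-1.9, -0.5, -1.4]
gripper_width: 0.131
```

{"op": "servo_tool", "data": {
  "deltas": [
    [-0.01, 0, 0, 0, 0, 0],
    [-0.01, 0, 0, 0, 0, 0]
  ]
}}

```text
time_s: 25.95
position: [0.6246, -0.0039, 0.0202]
tool_rot: [0.063, 0.998, -0.0, 0.0]
wrist_force: [-1.5, -0.4, -1.5]
gripper_width: 0.13
```

{"op": "servo_tool", "data": {
  "deltas": [
    [-0.01, 0, 0, 0, 0, 0],
    [-0.01, 0, 0, 0, 0, 0]
  ]
}}

```text
time_s: 26.15
position: [0.6253, -0.004, 0.0202]
tool_rot: [0.063, 0.998, -0.0, -0.0]
wrist_force: [-1.4, -0.8, -2.2]
gripper_width: 0.128
```

{"op": "servo_tool", "data": {
  "deltas": [
    [-0.01, 0, 0, 0, 0, 0],
    [-0.01, 0, 0, 0, 0, 0]
  ]
}}

```text
time_s: 26.35
position: [0.6261, -0.0041, 0.0202]
tool_rot: [0.063, 0.998, -0.0, -0.0]
wrist_force: [-2.0, -0.8, -1.7]
gripper_width: 0.127
```

{"op": "servo_tool", "data": {
  "deltas": [
    [-0.01, 0, 0, 0, 0, 0],
    [-0.01, 0, 0, 0, 0, 0]
  ]
}}

```text
time_s: 26.55
position: [0.6269, -0.0042, 0.0202]
tool_rot: [0.063, 0.998, -0.0, -0.0]
wrist_force: [-2.1, -1.7, -1.9]
gripper_width: 0.135
```

{"op": "servo_tool", "data": {
  "deltas": [
    [-0.01, -0.005, 0, 0, 0, 0],
    [-0.01, -0.005, 0, 0, 0, 0]
  ]
}}

```text
time_s: 26.75
position: [0.6275, -0.0044, 0.0202]
tool_rot: [0.063, 0.998, 0.0, -0.0]
wrist_force: [-2.4, 0.1, -0.7]
gripper_width: 0.132
```

{"op": "servo_tool", "data": {
  "deltas": [
    [-0.01, 0, -0.001, 0, 0, 0],
    [-0.01, 0, 0, 0, 0, 0]
  ]
}}

```text
time_s: 26.95
position: [0.6283, -0.0045, 0.0203]
tool_rot: [0.063, 0.998, 0.0, -0.0]
wrist_force: [-3.0, 0.2, -2.2]
gripper_width: 0.137
```

{"op": "servo_tool", "data": {
  "deltas": [
    [-0.01, 0, 0, 0, 0, 0],
    [-0.01, 0, 0, 0, 0, 0]
  ]
}}

```text
time_s: 27.15
position: [0.6282, -0.0045, 0.0202]
tool_rot: [0.063, 0.998, 0.0, -0.001]
wrist_force: [-4.5, 0.5, 1.0]
gripper_width: 0.133
```

{"op": "servo_tool", "data": {
  "deltas": [
    [0, 0, -0.003, 0, 0, 0],
    [0, 0, 0, 0, 0, 0],
    [0, 0, 0, 0, 0, 0]
  ]
}}

```text
time_s: 27.45
position: [0.6282, -0.0045, 0.0202]
tool_rot: [0.063, 0.998, 0.0, -0.001]
wrist_force: [-5.7, 1.2, 0.8]
gripper_width: 0.13
```

```bash
python3 - <<'E'
from h import *
st()
for i in range(4):
    grab_frame("side"); st()
E
```

```text
carrier s [11.71311495 -0.13308089] mm; Fu,Fv,Fz -5.854940295032234 0.47341312509808553 0.7711115666350331
carrier s [11.718341   -0.11643357] mm; Fu,Fv,Fz -5.306192128790032 0.052676388723799386 -0.294880896295992
carrier s [11.71644906 -0.15001149] mm; Fu,Fv,Fz -5.558539140408064 -0.0937658545233383 0.10765402385146128
carrier s [11.73209509 -0.16911901] mm; Fu,Fv,Fz -4.233649615622281 0.4247904742213153 -0.013626384487037214
carrier s [11.74439007 -0.11762289] mm; Fu,Fv,Fz -5.558969068525157 -0.5955905589526472 -0.18545817720841945
```

Contact at x = 11.7 mm, where vision put it. The push is about 5.3 N against roughly 2.2 N of drag, so about 3 N reaches the screw. Adding a little.

{"op": "servo_tool", "data": {
  "deltas": [
    [-0.005, 0, -0.004, 0, 0, 0],
    [-0.004, 0, 0, 0, 0, 0],
    [0, 0, 0, 0, 0, 0]
  ]
}}

```text
time_s: 27.95
position: [0.6282, -0.0045, 0.0203]
tool_rot: [0.063, 0.998, 0.0, -0.001]
wrist_force: [-5.3, 0.9, 0.0]
gripper_width: 0.13
```

```bash
python3 - <<'E'
from h import *
st()
for i in range(4):
    grab_frame("side"); st()
E
```

```text
carrier s [11.71121473 -0.15648875] mm; Fu,Fv,Fz -5.400695838481038 0.2661438935902468 0.025674141711438378
carrier s [11.71094973 -0.13453091] mm; Fu,Fv,Fz -6.923163554431535 -0.23301026077389284 0.32591985757141395
carrier s [11.73851497 -0.16662591] mm; Fu,Fv,Fz -5.945349338710432 -1.0178663747061325 0.6012989215983222
carrier s [11.73306068 -0.16038697] mm; Fu,Fv,Fz -5.625928231523111 -0.7097712342596367 -0.4487025028908377
carrier s [11.71738185 -0.13811505] mm; Fu,Fv,Fz -5.974493168959211 0.6418060248085886 -0.021046181222270532
```

{"op": "servo_tool", "data": {
  "deltas": [
    [-0.007, 0, -0.002, 0, 0, 0],
    [-0.006, 0, 0, 0, 0, 0],
    [0, 0, 0, 0, 0, 0]
  ]
}}

```text
time_s: 28.45
position: [0.6282, -0.0045, 0.0203]
tool_rot: [0.063, 0.998, 0.0, -0.002]
wrist_force: [-6.3, 0.5, 1.2]
gripper_width: 0.131
```

```bash
python3 - <<'E'
from h import *
st()
for i in range(4):
    grab_frame("side"); st()
E
```

```text
carrier s [11.67934776 -0.1548306 ] mm; Fu,Fv,Fz -6.288112527547153 -0.33206217090265444 1.152540779209781
carrier s [11.70371814 -0.18787543] mm; Fu,Fv,Fz -6.083479199424825 -0.35104243886717706 0.18742113939841654
carrier s [11.69691333 -0.11597515] mm; Fu,Fv,Fz -6.689384663162998 -0.31392097135284314 2.0325798902155805
carrier s [11.6807905  -0.16852813] mm; Fu,Fv,Fz -5.758505426853658 0.0714801727841421 1.33433568918443
carrier s [11.69747888 -0.19247235] mm; Fu,Fv,Fz -7.252801060735735 -0.10958761247496678 -0.13982142226343364
```

About 4.2 N on the screw, carrier against the fence with Fv ≈ 0. Opening slightly, easing back, then opening further and rising.

{"op": "servo_tool", "data": {
  "deltas": [
    [0, 0, 0, 0, 0, 0],
    [0, 0, 0, 0, 0, 0],
    [0, 0, 0, 0, 0, 0]
  ],
  "jaw": 0.78
}}

```text
time_s: 28.95
position: [0.6318, -0.005, 0.0212]
tool_rot: [0.063, 0.998, 0.0, 0.002]
wrist_force: [0.2, 0.0, -0.5]
gripper_width: 0.219
```

```bash
python3 -c "
from h import *
go();st()"
```

```text
t 28.95 pos [ 0.6318 -0.005   0.0212] yaw -7.26 tilt [0.0033 0.    ] F [ 0.1631  0.0089 -0.4994] w 0.219
carrier s [15.3338 -0.1676] mm; Fu,Fv,Fz 0.16068745873020385 0.029281282059974458 -0.4994189687012007
```

{"op": "servo_tool", "data": {
  "deltas": [
    [0.04, 0, 0, 0, 0, 0],
    [0.06, 0, 0, 0, 0, 0],
    [0.05, 0, 0, 0, 0, 0],
    [0, 0, 0, 0, 0, 0]
  ]
}}

```text
time_s: 29.35
position: [0.6237, -0.0041, 0.0206]
tool_rot: [0.063, 0.998, 0.0, -0.0]
wrist_force: [0.2, -0.5, 1.2]
gripper_width: 0.224
```

{"op": "servo_tool", "data": {
  "deltas": [
    [0, 0, 0, 0, 0, 0],
    [0, 0, 0, 0, 0, 0],
    [0, 0, 0, 0, 0, 0]
  ],
  "jaw": 0.5
}}

```text
time_s: 29.65
position: [0.6242, -0.0042, 0.0206]
tool_rot: [0.063, 0.998, 0.0, 0.0]
wrist_force: [-0.2, -0.2, -0.0]
gripper_width: 0.498
```

{"op": "servo_tool", "data": {
  "deltas": [
    [0, 0, -0.1, 0, 0, 0],
    [0, 0, -0.3, 0, 0, 0],
    [0, 0, -0.5, 0, 0, 0],
    [0, 0, -0.6, 0, 0, 0],
    [0.5, 0, -0.6, 0, 0, 0],
    [0.9, 0, -0.2, 0, 0, 0],
    [0.9, 0, 0, 0, 0, 0],
    [0.5, 0, 0, 0, 0, 0],
    [0, 0, 0, 0, 0, 0]
  ]
}}

```text
time_s: 30.55
position: [0.51, 0.0103, 0.1137]
tool_rot: [0.063, 0.998, -0.0, -0.001]
wrist_force: [0.4, -0.6, 0.4]
gripper_width: 0.502
```

```bash
python3 - <<'E'
from h import *
go()
S=grab_frame("side")
a=S["frame"][195:265,270:430]
cv2.imwrite("pics/end.png",cv2.resize(a,(800,350),interpolation=2))
print(sc(atz(S,(417,233.5),.0275))*1000)
E
```

```text
t 30.55 pos [0.51   0.0103 0.1137] yaw -7.21 tilt [-0.0022 -0.0001] F [ 0.3616 -0.5605  0.3819] w 0.502
[51.5666  1.7807]
```

View pics/end.png

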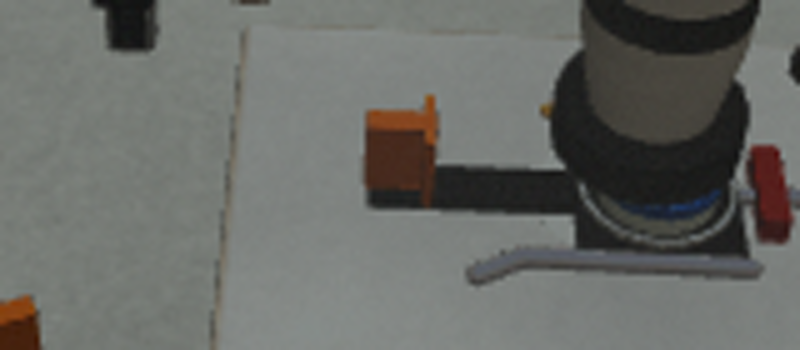

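```bash
python3 -c "
from h import *
go();print(hand_in())"
```

```text
t 30.6 pos [0.5128 0.0101 0.1138] yaw -7.24 tilt [0.0012 0.    ] F [0.4261 0.3315 0.0078] w 0.499
the job is handed in; nothing more can be done
None
```

The small blue-rimmed dish sits in the black carrier's ring. I slid the carrier along the fence under the ring light until it touched the set screw, let go, and handed in at 30.6 s with the gripper clear.

**Checks that agreed:**
- **Dish seated:** it met the ring floor at TCP z = 0.0168, against 0.0165 predicted. The side view showed dish and ring centres within about 1 mm.
- **Screw contact:** the carrier stopped at x = 11.7 mm along the slide path, against 11.5 mm predicted from the picture. The push rose from about 2.2 N of drag to a mean of 6.4 N, so about 4 N reached the screw; allowing for uncertain drag, 3.4 to 4.9 N.
- **Fence and base:** sideways and vertical forces stayed within about 4 N during the slide.
- **Last picture:** the carrier is on the screw tip along the fence, with the dish under the ring light.

**Checks that failed or disagreed:**
- **First grasp missed:** the fingers closed above the dish without touching it. The real fingertips sit about 18 mm higher than the TCP reading suggests, so I corrected the heights by camera and touch.
- **Jump on release:** as the fingers opened, the tool sprang about 3.6 mm forward, and the push plate was only about 3.4 mm away. The wrist read about 0.2 N afterwards, but a brief touch in between can't be ruled out.
- **Screw force after release:** I could not measure what push remains once the gripper let go.

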